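# Start the screw of a knife clamp in its thread and hold it

## Robot

A 6-joint arm with a two-finger parallel gripper is mounted at the origin on the work surface. World frame = base frame: x ahead of the robot, y to its left, z up, the work surface at z = 0. Lengths are in m, angles in rad, forces in N, time in s.
With the tool pointing down it reaches from about 0.3 to 0.95 m from the base axis. Payload 3.1 kg.
Tool frame: the origin (TCP) lies at the very end of the fingers, on their centre line; the grasp point (between the pads) lies 19 mm behind it (manip.grip_depth is the distance from the TCP to the grasp point, in m); z points along the fingers, y is the line along which they close (so a half turn about z gives the same grasp; the last joint's range is limited). The gripper opens to 85 mm and grips with 20 to 120 N. Pads are 22 mm wide; open, the fingers measure 114 mm over their backs; the gripper's body (76 mm by 85 mm) begins 54 mm behind the grasp point. The pads swing forward as they close: fully open they stand 13 mm farther back than shut.
Start: joints at [1.259, 0.308, 1.634, -0, 1.2, -0.07], TCP at [0.15, 0.607, 0.231] pointing down, gripper open.
Joint ranges: [-3.06, 3.06], [-0.79, 1.96], [0.05, 2.63], [-1.19, 4.34], [0.05, 2.64], [-2.94, 2.94]. Speed limits (rad/s): [2.79, 2.79, 3.14, 3.14, 3.14, 3.14].

## Interface

Orientations are given as [roll, pitch, yaw] about the fixed x, y, z axes, in that order (R = Rz(yaw) Ry(pitch) Rx(roll)).
In Python, from rig import manip, viewer gives the robot as it stands.
- The arm moves only by the tool step_arm, never from a script. Its argument "motion" is a list of rows, each an object with "xyz": the shift along the world's x, y, z in cm, a list of three; "rotation": the turn, a rotation vector about the world's x, y, z in rad, a list of three. In form: [{"xyz": [tx, ty, tz], "rotation": [ax, ay, az]}, ...]. A call has 1 to 8 rows; each row is the pose to reach, as a shift and turn from the pose commanded when the call began; what a row does not reach only later rows make up. A row lasts 1/12 s, in which the tool goes at most 41.7 mm and 7.16 degrees, less where a joint would pass 70% of its speed; a pose out of reach is approached as far as the arm can. A call with a gripper value outside its range is refused whole. "jaw" is the opening, from -1 (shut) to 1 (fully open), set as the call begins (left out, the last holds). The fingers move at their own pace and stop on an object; the grip force is fixed at half the most. Time passes only in rows, so rows that repeat a pose let the fingers close. It gives the time, the measured TCP pose, the force, the opening and the grip force at its end, in the units of the state.
- manip.state(): the state, without advancing time (a new reading comes with each control period).
- viewer.grab_frame(name): name is "scene" or "top" or "wrist"; returns the picture (420x560x3 uint8, red, green, blue); there is no depth.
- viewer.calibration(name): a dict with "fx", "fy", "cx", "cy" (pixels), "world_to_cam" (4x4, takes a point from world to camera coordinates). Camera axes: x right, y down, z forward; pixel columns grow to the right and rows downward; lengths in m; the calibration is good to about 2 mm. A picture is of the moment at which its call begins: read the wrist's pose just before it. calibration takes no time and is no camera call; for the wrist camera it gives the pose at the moment of the call.
- manip.sign_off(): hands the job in; it is judged then, once.
The state is a dict: "t": time; "q": joint angles; "qvel": joint speeds; "tau": joint torques, N m; "position": TCP position; "orientation": TCP orientation; "contact_force": force on the tool from outside, world axes, zero at the start; "wrist_torque": the same for the moment, N m; "grip_width": opening from 0.0 (shut) to 1.0 (fully open); "grip_force": force on a finger pad.
Only numpy, scipy, OpenCV 4.12 (cv2) and the standard library are available. Lean on these libraries where they do the work, as an engineer would, in place of code of your own. Each camera call takes 0.05 s, during which the arm holds its last target. There are 200 camera calls.

## Task

The crank screw of the knife clamp is only standing on its thread: take it by the handle, turn it backward (counterclockwise seen from above) until you feel it drop into the thread, then turn it forward (clockwise) one full turn so that it is properly started. Finish while holding: the gripper stays closed on the crank's handle, keeping the screw there. Leave the knife blank and everything else on the bench alone.

Things in the scene. Friction and masses are not known exactly. Their poses are not given: they have to be found in the camera images.
- clamp: the knife clamp, fixed: dark steel base 130 (x) x 150 (y) mm, 20 mm high, with a bridge that carries the threaded boss; nothing of it but the screw and crank stands higher than 88 mm. Origin at the middle of its underside.
- boss_top (a point): centre of the top rim of the steel threaded boss (58 mm across) on the clamp's bridge, 88 mm above the bench; fixed. The upright axis of the clamp screw passes through it.
- handle: the crank's handle: a black upright sleeve, 19 mm in diameter, 30 mm long, 45 mm off the screw's axis; origin at its middle, 151 to 155 mm above the bench at the start. It spins freely on its upright pin, so the gripper need not turn as it carries the handle round. Cranking takes about 1 to 5 N.
- handle_mid (a point): middle of the handle sleeve. The sleeve also floats along its pin, 6 mm down and 22 mm up, on a very soft spring (under 1 N): gripped at a constant height it lets the screw rise and drop by its own weight (4 N). Above the sleeve 26 mm of bare 8 mm pin with a 13 mm cap stands out; 6 mm below it lies the crank arm.
- crank_end (a point): top of the crank arm's outer end, on the axis of the handle's pin, 45 mm off the screw's axis, 21 mm below the handle's middle at the start; it rises and drops with the screw.
- screw (a joint): turn of the screw, rad, growing forward (clockwise from above). At 0 the crank points to the clamp's -x. It starts (0.6 to 2.8) standing on the first thread. Backward it rises at 8 mm a turn and at -0.1 to -0.2 drops 8 mm off that thread's end; a stop ends the backward turn at -0.45. Forward from there it runs in the thread, 8 mm down a turn. Without the drop it jams at about 3.4.
- screw_depth (a joint): how far the screw has gone down, in m: 0 to 0.005 while it stands on the first thread, about 0.0075 just after the drop, about 0.0155 one turn forward of the drop.
- blank_in_clamp: flat steel knife blank, 210 x 30 x 4 mm, lying loose on the clamp's bed below the screw, lengthwise along the clamp's x; origin at the middle of its underside. Stays where it is.
- spare_blank: a second flat knife blank, steel, 210 x 30 x 4 mm, loose on the bench, a bystander; origin at its underside.
- scale_a: dark wooden handle slab 120 x 40 x 10 mm, loose on the bench, a bystander; origin at its underside.
- scale_b: wooden handle slab 120 x 40 x 10 mm, loose on the bench, a bystander; origin at its underside.
- bolster: small brass bar 50 x 25 x 12 mm, loose on the bench, a bystander; origin at its underside.
- hammer: hammer lying on its side, loose on the bench, a bystander; origin at its underside.
- glue: upright glue bottle, 44 mm across, 100 mm tall, loose on the bench, a bystander; origin at its underside.
- sand_block: cork sanding block 110 x 60 x 32 mm, loose on the bench, a bystander; origin at its underside.

How it is judged:
By the outcome, as a careful person would: the job done as asked, in the order asked, and still so for the second after the job is handed in, while the arm keeps its last pose, push and grip.
It also fails if it takes over 54 s, if anything falls off the work surface, if the arm or the gripper's body presses on something with over 40 N, if the wrist force passes 120 N, or if a joint passes its speed limit or range.

## Working session

There is one attempt and no reset: what is moved stays moved. The work goes in short steps, Python scripts to look and compute and a tool call to move; the robot and the scene stay as the last step left them, time stands still between calls to the robot, and variables do not carry over. Pictures are saved under pics/ and viewed, at most 10 in all, crops included, and the job is handed in when it is done.

Besides the shell and the picture viewer there is one more tool, called after "Request:" by a JSON object that holds its "name" and its "arguments". step_arm: Moves the arm, as the interface text tells. Its arguments: {"type":"object","properties":{"motion":{"type":"array","items":{"type":"object","properties":{"xyz":{"type":"array","items":{"type":"number"}},"rotation":{"type":"array","items":{"type":"number"}}}}},"jaw":{"type":"number"}},"required":["motion"]}

```bash
mkdir -p pics; cat > h.py <<'E'
import numpy as np, cv2
from rig import manip, viewer
def grab(n,f=None):
    c=viewer.calibration(n); im=viewer.grab_frame(n)
    if f: cv2.imwrite('pics/'+f,cv2.cvtColor(im,cv2.COLOR_RGB2BGR))
    return im,c
def ray(c,u,v):
    M=np.array(c['world_to_cam']);R=M[:3,:3];t=M[:3,3]
    d=R.T@np.array([(u-c['cx'])/c['fx'],(v-c['cy'])/c['fy'],1]);return -R.T@t,d/np.linalg.norm(d)
def plane(c,u,v,z):
    o,d=ray(c,u,v);return o+d*(z-o[2])/d[2]
def tri(*rs):
    A=sum(np.eye(3)-np.outer(d,d) for o,d in rs);b=sum((np.eye(3)-np.outer(d,d))@o for o,d in rs)
    p=np.linalg.solve(A,b);return p,[np.linalg.norm(np.cross(p-o,d)) for o,d in rs]
def proj(c,p):
    q=np.array(c['world_to_cam'])@np.r_[p,1];return c['fx']*q[0]/q[2]+c['cx'],c['fy']*q[1]/q[2]+c['cy']
E
python3 - <<'E'
from h import *
a,_=grab('scene','s0.png');b,_=grab('top','t0.png')
s=manip.state();print(s)
E
```

```text
{'t': 0.1, 'q': array([ 1.25927802e+00,  3.08924719e-01,  1.63510483e+00,  2.73043597e-06,
        1.19968710e+00, -6.96958325e-02]), 'qvel': array([-0.00179039, -0.0015541 , -0.00342835, -0.00054041, -0.00141137,
        0.00087614]), 'tau': array([-8.08896930e-04, -4.16408694e+01, -2.77644002e+01, -9.51977927e-05,
        4.10821303e-03, -1.07993486e-05]), 'position': array([0.1494582 , 0.60607806, 0.23013598]), 'orientation': array([-3.13947399e+00, -1.50450142e-04,  2.89976903e+00]), 'contact_force': array([-0.07377015,  0.85758933, -0.39175216]), 'wrist_torque': array([-0.02515165, -0.00225642, -0.01084242]), 'grip_force': 0.0, 'grip_width': 1.0015256031442434}
```

View pics/s0.png

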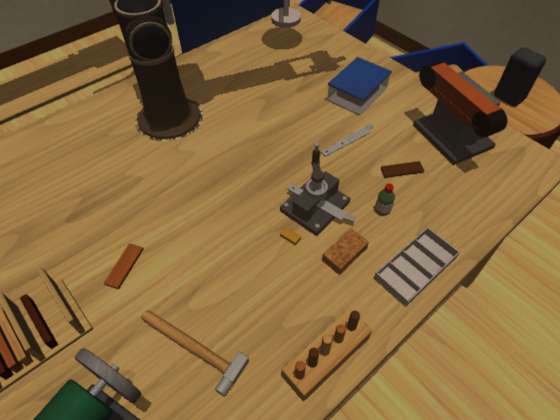

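View pics/t0.png

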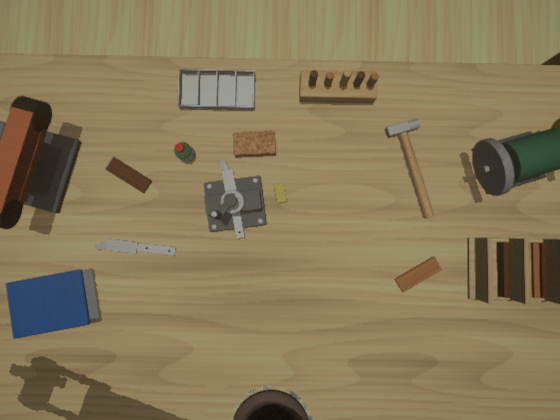

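```bash
python3 - <<'E'
from h import *
S=viewer.calibration('scene');T=viewer.calibration('top')
for c in(S,T):
    print(c['fx'],ray(c,280,210),proj(c,[0,0,0]),proj(c,[.15,.607,.23]))
print(plane(S,317,192,.088),plane(T,232,202,.088))
s=cv2.imread('pics/s0.png')[130:240,260:380];t=cv2.imread('pics/t0.png')[150:245,190:300]
z=lambda i:cv2.resize(i,(390,390*i.shape[0]//i.shape[1]),interpolation=cv2.INTER_CUBIC)
a,b=z(s),z(t);h=max(len(a),len(b))
p=lambda i:cv2.copyMakeBorder(i,0,h-len(i),0,10,0)
cv2.imwrite('pics/z0.png',np.hstack([p(a),p(b)]))
w,c=grab('wrist','w0.png');print(ray(c,280,210),c['fx'])
E
```

```text
433.4719162011035 (array([ 1.06730969, -0.43207466,  0.94598804]), array([-0.45872829,  0.38619982, -0.80026124])) (np.float64(168.79747565646431), np.float64(116.78230482824367)) (np.float64(339.71936806529885), np.float64(3.1726095111563097))
420.38646897352163 (array([ 0.50171251, -0.01060061,  1.11269944]), array([ 0.05544435, -0.0041567 , -0.99845313])) (np.float64(270.29003395749976), np.float64(429.68420694740837)) (np.float64(-29.947143485513266), np.float64(402.15165287232486))
[0.59428683 0.09063343 0.088     ] [0.57614421 0.10264871 0.088     ]
(array([0.08421064, 0.62228787, 0.37288056]), array([ 0.27446942, -0.07910184, -0.95833681])) 302.23384692825726
```

View pics/z0.png

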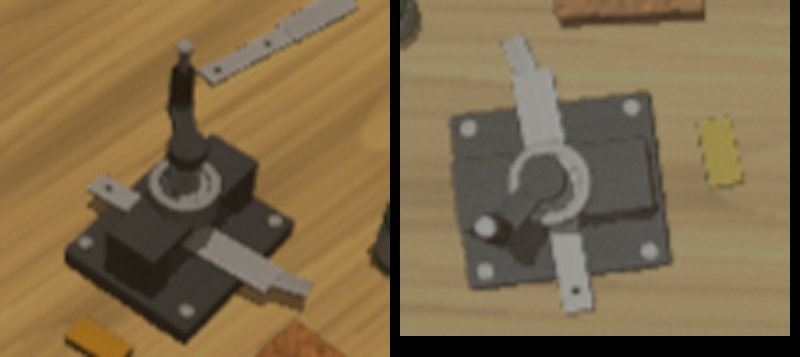

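View pics/w0.png

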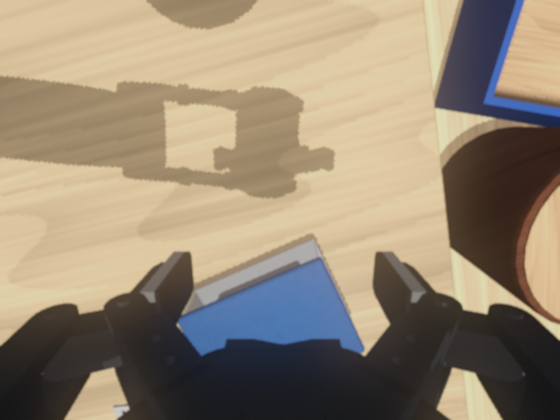

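```bash
python3 - <<'E'
from h import *
S=viewer.calibration('scene');T=viewer.calibration('top')
cap=tri(ray(S,316.6,144.5),ray(T,214,214));boss=tri(ray(S,316.9,186.6),ray(T,232,201.3))
print('cap',cap,'boss',boss)
d=cap[0]-boss[0];print(np.hypot(*d[:2]),np.degrees(np.arctan2(d[1],d[0])))
P=[plane(T,190+(x-400)/3.545,150+y/3.545,.02) for x,y in((450,117),(650,93),(670,265),(470,288))]
e=[P[0]-P[3],P[1]-P[2],P[0]-P[1],P[3]-P[2]];print(np.mean(P,0),[(np.linalg.norm(v),np.degrees(np.arctan2(v[1],v[0]))) for v in e])
E
```

```text
cap (array([0.54191827, 0.13028407, 0.19206318]), [np.float64(0.0005576189859582745), np.float64(0.0005576189859584448)]) boss (array([0.57877355, 0.103893  , 0.08489693]), [np.float64(0.0010890409422395877), np.float64(0.001089040942239621)])
0.04532990697041164 144.3945724131194
[0.57676023 0.10184809 0.02      ] [(np.float64(0.12668744250289052), np.float64(8.287967017871576)), (np.float64(0.12770807729910869), np.float64(7.740615475519586)), (np.float64(0.1482211058948671), np.float64(97.9296126823726)), (np.float64(0.14701104437652296), np.float64(97.53113443935976))]
```

Request:
{"name": "step_arm", "arguments": {"motion": [{"xyz": [39.2, -47.7, 3], "rotation": [0, 0, -0.38]}, {"xyz": [39.2, -47.7, 3], "rotation": [0, 0, -0.38]}, {"xyz": [39.2, -47.7, 3], "rotation": [0, 0, -0.38]}, {"xyz": [39.2, -47.7, 3], "rotation": [0, 0, -0.38]}, {"xyz": [39.2, -47.7, 3], "rotation": [0, 0, -0.38]}, {"xyz": [39.2, -47.7, 3], "rotation": [0, 0, -0.38]}, {"xyz": [39.2, -47.7, 3], "rotation": [0, 0, -0.38]}, {"xyz": [39.2, -47.7, 3], "rotation": [0, 0, -0.38]}], "jaw": 1}}

```text
t: 0.82
position: [0.3617, 0.3478, 0.2474]
orientation: [-3.142, -0.0, 2.52]
contact_force: [-0.5, -0.4, -0.4]
grip_width: 1.002
grip_force: 0.0
```

Request:
{"name": "step_arm", "arguments": {"motion": [{"xyz": [18, -21.8, 1.3]}, {"xyz": [18, -21.8, 1.3]}, {"xyz": [18, -21.8, 1.3]}, {"xyz": [18, -21.8, 1.3]}, {"xyz": [18, -21.8, 1.3]}, {"xyz": [18, -21.8, 1.3]}, {"xyz": [18, -21.8, 1.3]}, {"xyz": [18, -21.8, 1.3]}]}}

```text
$.motion[0]: bad value
```

```bash
python3 - <<'E'
from h import *
w,c=grab('wrist','w1.png');print(manip.state()['position'],proj(c,[.542,.130,.192]),proj(c,[.5785,.1035,.088]))
E
```

```text
[0.36682331 0.34219224 0.24783602] (np.float64(205.97792650018556), np.float64(499.55346894928994)) (np.float64(227.65320645079632), np.float64(427.447018274946))
```

View pics/w1.png

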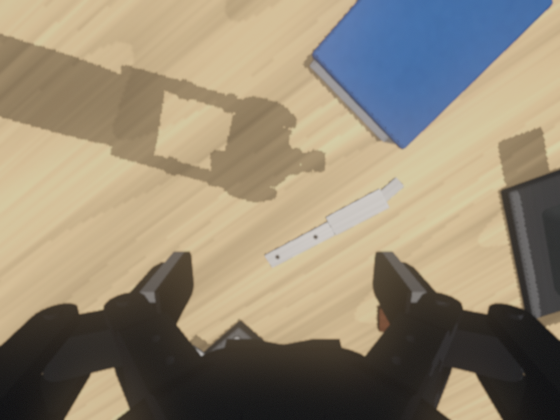

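Request:
{"name": "step_arm", "arguments": {"motion": [{"xyz": [17.5, -21.2, 1.2], "rotation": [0, 0, 0]}, {"xyz": [17.5, -21.2, 1.2], "rotation": [0, 0, 0]}, {"xyz": [17.5, -21.2, 1.2], "rotation": [0, 0, 0]}, {"xyz": [17.5, -21.2, 1.2], "rotation": [0, 0, 0]}, {"xyz": [17.5, -21.2, 1.2], "rotation": [0, 0, 0]}, {"xyz": [17.5, -21.2, 1.2], "rotation": [0, 0, 0]}, {"xyz": [17.5, -21.2, 1.2], "rotation": [0, 0, 0]}, {"xyz": [17.5, -21.2, 1.2], "rotation": [0, 0, 0]}]}}

```text
t: 1.53
position: [0.5393, 0.1337, 0.2596]
orientation: [-3.142, 0.003, 2.515]
contact_force: [-0.8, 0.4, 0.4]
grip_width: 0.997
grip_force: 0.0
```

```bash
python3 - <<'E'
from h import *
viewer.grab_frame('wrist');w,c=grab('wrist','w2.png');print(manip.state()['position'],proj(c,[.542,.130,.192]),proj(c,[.542,.130,.166]),proj(c,[.5785,.1035,.088]))
E
```

```text
[0.53610099 0.13697411 0.25894354] (np.float64(280.3261075445617), np.float64(225.38264255689617)) (np.float64(280.5652738319742), np.float64(214.74686964277285)) (np.float64(281.1046106486164), np.float64(232.45715022003375))
```

View pics/w2.png

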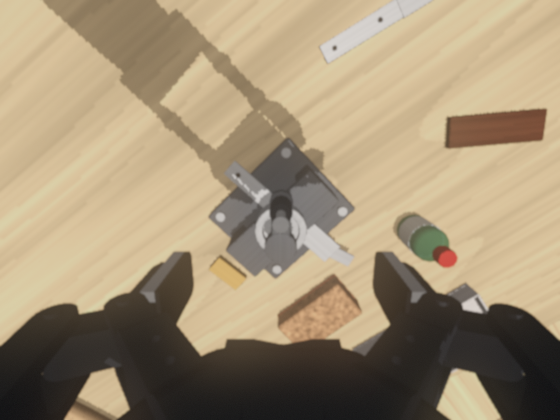

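Request:
{"name": "step_arm", "arguments": {"motion": [{"xyz": [0, 0, 0], "rotation": [0, 0, 0]}, {"xyz": [0, 0, 0], "rotation": [0, 0, 0]}]}}

```text
t: 1.8
position: [0.535, 0.1387, 0.259]
orientation: [-3.141, -0.001, 2.521]
contact_force: [-0.4, 0.5, 0.7]
grip_width: 1.003
grip_force: 0.0
```

Request:
{"name": "step_arm", "arguments": {"motion": [{"xyz": [0.7, -0.85, 0], "rotation": [0, 0, 0]}, {"xyz": [0.7, -0.85, -2], "rotation": [0, 0, 0]}, {"xyz": [0.7, -0.85, -5], "rotation": [0, 0, 0]}, {"xyz": [0.7, -0.85, -8], "rotation": [0, 0, 0]}, {"xyz": [0.7, -0.85, -10], "rotation": [0, 0, 0]}, {"xyz": [0.7, -0.85, -11.5], "rotation": [0, 0, 0]}, {"xyz": [0.7, -0.85, -12.1], "rotation": [0, 0, 0]}, {"xyz": [0.7, -0.85, -12.1], "rotation": [0, 0, 0]}]}}

```text
t: 2.47
position: [0.5416, 0.1292, 0.1367]
orientation: [-3.139, -0.003, 2.521]
contact_force: [0.3, -0.0, 0.1]
grip_width: 1.005
grip_force: 0.0
```

```bash
python3 - <<'E'
from h import *
w,c=grab('wrist','w3.png');s=manip.state();print(s['position'],s['contact_force'],proj(c,[.542,.130,.192]),proj(c,[.542,.130,.166]))
E
```

```text
[0.54277146 0.12934453 0.13814459] [ 0.07886053 -0.07096403  0.87569464] (np.float64(285.2971001763984), np.float64(326.12059437355515)) (np.float64(284.94101909600994), np.float64(285.7219090789922))
```

View pics/w3.png

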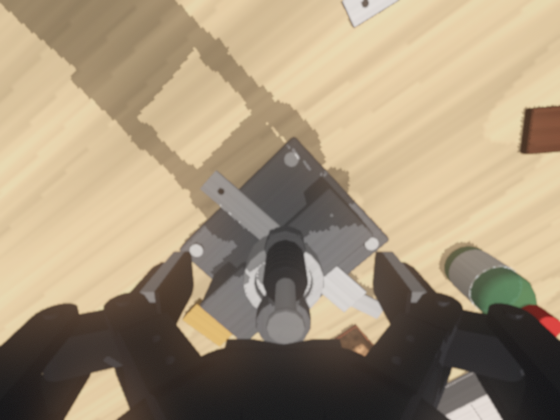

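Request:
{"name": "step_arm", "arguments": {"motion": [{"xyz": [0, 0, 0], "rotation": [0, 0, 0]}, {"xyz": [0, 0, 0], "rotation": [0, 0, 0]}, {"xyz": [0, 0, 0], "rotation": [0, 0, 0]}, {"xyz": [0, 0, 0], "rotation": [0, 0, 0]}, {"xyz": [0, 0, 0], "rotation": [0, 0, 0]}, {"xyz": [0, 0, 0], "rotation": [0, 0, 0]}, {"xyz": [0, 0, 0], "rotation": [0, 0, 0]}, {"xyz": [0, 0, 0], "rotation": [0, 0, 0]}], "jaw": -1}}

```text
t: 3.18
position: [0.5434, 0.1291, 0.1387]
orientation: [3.141, 0.001, 2.52]
contact_force: [-0.1, 0.2, -0.2]
grip_width: 0.201
grip_force: 58.5
```

```bash
python3 - <<'E'
from h import *
s=manip.state();print(s['position'],s['contact_force'],s['wrist_torque'],s['grip_width'],s['grip_force'])
C=np.array([.5785,.1035]);a0=144.4
# start pose = radius/angle of the TCP now
d=s['position'][:2]-C;print(np.hypot(*d),np.degrees(np.arctan2(d[1],d[0])))
E
```

```text
[0.54340811 0.1291375  0.13865567] [-0.07169327  0.21720361 -0.2069887 ] [-0.03476969 -0.12362637 -0.01649415] 0.20071015694646502 58.46648097038269
0.04345943426344357 143.84880704285004
```

```bash
cat > arc.py <<'E'
import sys,numpy as np
# arc a0 -> step -> n rows, radius mm
a,st,n,r=map(float,sys.argv[1:5])
for k in range(1,int(n)+1):
    t=np.radians([a,a+k*st]);print(round(a+k*st,1),np.round(r/10*np.array([np.cos(t[1])-np.cos(t[0]),np.sin(t[1])-np.sin(t[0])]),2).tolist())
E
python3 arc.py 143.9 5.5 8 45
python3 - <<'E'
from h import *
w,c=grab('wrist','c0.png')
E
```

```text
149.4 [-0.24, -0.36]
154.9 [-0.44, -0.74]
160.4 [-0.6, -1.14]
165.9 [-0.73, -1.56]
171.4 [-0.81, -1.98]
176.9 [-0.86, -2.41]
182.4 [-0.86, -2.84]
187.9 [-0.82, -3.27]
```

Request:
{"name": "step_arm", "arguments": {"motion": [{"xyz": [-0.24, -0.36, 0], "rotation": [0, 0, 0]}, {"xyz": [-0.44, -0.74, 0], "rotation": [0, 0, 0]}, {"xyz": [-0.6, -1.14, 0], "rotation": [0, 0, 0]}, {"xyz": [-0.73, -1.56, 0], "rotation": [0, 0, 0]}, {"xyz": [-0.81, -1.98, 0], "rotation": [0, 0, 0]}, {"xyz": [-0.86, -2.41, 0], "rotation": [0, 0, 0]}, {"xyz": [-0.86, -2.84, 0], "rotation": [0, 0, 0]}, {"xyz": [-0.86, -2.84, 0], "rotation": [0, 0, 0]}]}}

```text
t: 3.9
position: [0.5346, 0.0994, 0.1385]
orientation: [-3.141, 0.001, 2.519]
contact_force: [1.2, -2.1, 0.0]
grip_width: 0.204
grip_force: 58.6
```

```bash
cat > chk.py <<'E'
from h import *
import sys
w,c=grab('wrist',sys.argv[1]+'.png');s=manip.state();p=s['position']
t=cv2.imread('pics/c0.png')[295:338,262:306]
m=cv2.matchTemplate(cv2.imread('pics/'+sys.argv[1]+'.png')[250:350,240:330],t,cv2.TM_CCOEFF_NORMED)
_,v,_,l=cv2.minMaxLoc(m);print('cap shift',l[0]-22,l[1]-45,round(v,2))
d=p[:2]-np.array([.5797,.1026]);print(s['t'],p.round(4),s['contact_force'].round(1),s['wrist_torque'].round(2),round(s['grip_width'],3),s['grip_force'],'r',np.hypot(*d).round(4),'ang',np.degrees(np.arctan2(d[1],d[0])).round(1)%360)
E
python3 chk.py c1
```

```text
cap shift 1 -10 0.73
3.95 [0.5346 0.0994 0.1385] [ 1.1 -1.6  0.9] [-0.12 -0.3   0.01] 0.201 58.67511570453644 r 0.0452 ang 184.0
```

```bash
python3 - <<'E'
import cv2,numpy as np
f=lambda n:cv2.resize(cv2.imread(f'pics/{n}.png')[190:350,200:370],None,fx=2.3,fy=2.3,interpolation=cv2.INTER_CUBIC)
cv2.imwrite('pics/cmp1.png',np.hstack([f('c0'),f('c1')]))
E
```

```text
(no output)
```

View pics/cmp1.png

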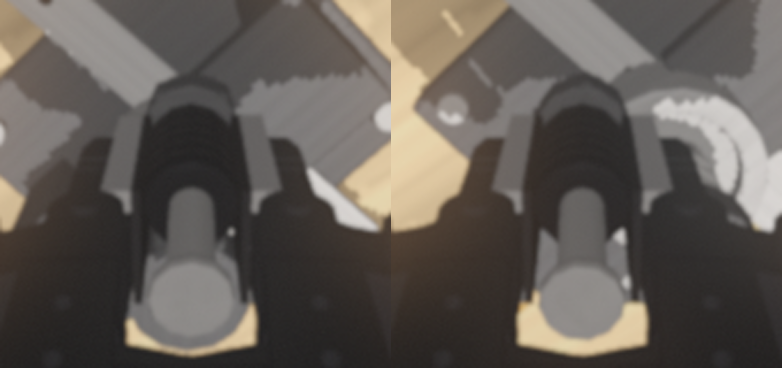

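```bash
python3 arc.py 182.4 2.5 8 45; cat > chk.py <<'E'
from h import *
import sys
w,c=grab('wrist',sys.argv[1]+'.png');s=manip.state();p=s['position']
for n in sys.argv[1:]:
    g=cv2.cvtColor(cv2.imread(f'pics/{n}.png'),cv2.COLOR_BGR2GRAY)[285:345,250:318]
    g=cv2.resize(g,None,fx=3,fy=3,interpolation=cv2.INTER_CUBIC)
    h=cv2.HoughCircles(cv2.GaussianBlur(g,(0,0),2),cv2.HOUGH_GRADIENT,1,200,param1=60,param2=8,minRadius=36,maxRadius=62)
    print(n,'cap',None if h is None else (h[0,0]/3+[250,285,0]).round(1))
d=p[:2]-np.array([.5797,.1026]);print(round(s['t'],2),p.round(4),s['contact_force'].round(1),s['wrist_torque'].round(2),round(s['grip_width'],3),s['grip_force'].round(0),'r',np.hypot(*d).round(4),'ang',np.degrees(np.arctan2(d[1],d[0])).round(1)%360)
E
python3 chk.py c2 c0 c1
```

```text
184.9 [0.01, -0.2]
187.4 [0.03, -0.39]
189.9 [0.06, -0.59]
192.4 [0.1, -0.78]
194.9 [0.15, -0.97]
197.4 [0.2, -1.16]
199.9 [0.26, -1.34]
202.4 [0.34, -1.53]
c2 cap [282.8 318.2  19.3]
c0 cap [286.5 320.2  20.5]
c1 cap [282.8 319.5  18.5]Traceback (most recent call last):
  File "chk.py", line 9, in <module>
    d=p[:2]-np.array([.5797,.1026]);print(round(s['t'],2),p.round(4),s['contact_force'].round(1),s['wrist_torque'].round(2),round(s['grip_width'],3),s['grip_force'].round(0),'r',np.hypot(*d).round(4),'ang',np.degrees(np.arctan2(d[1],d[0])).round(1)%360)
                                                                                                                                                     ^^^^^^^^^^^^^^^^^^^^^
AttributeError: 'float' object has no attribute 'round'
```

Request:
{"name": "step_arm", "arguments": {"motion": [{"xyz": [0.01, -0.2, 0], "rotation": [0, 0, 0]}, {"xyz": [0.03, -0.39, 0], "rotation": [0, 0, 0]}, {"xyz": [0.06, -0.59, 0], "rotation": [0, 0, 0]}, {"xyz": [0.1, -0.78, 0], "rotation": [0, 0, 0]}, {"xyz": [0.15, -0.97, 0], "rotation": [0, 0, 0]}, {"xyz": [0.15, -0.97, 0], "rotation": [0, 0, 0]}]}}

```text
t: 4.5
position: [0.536, 0.0906, 0.1384]
orientation: [-3.141, 0.0, 2.52]
contact_force: [1.5, 0.2, 0.2]
grip_width: 0.204
grip_force: 58.7
```

```bash
sed -i "s/s\['grip_force'\].round(0)/round(s['grip_force'])/" chk.py; python3 chk.py c3
```

```text
c3 cap [282.8 305.2  17.8]
4.55 [0.536  0.0906 0.1384] [1.2 1.4 0.6] [ 0.07 -0.36  0.  ] 0.203 59 r 0.0453 ang 195.3
```

Request:
{"name": "step_arm", "arguments": {"motion": [{"xyz": [0.05, -0.19, 0], "rotation": [0, 0, 0]}, {"xyz": [0.11, -0.37, 0], "rotation": [0, 0, 0]}, {"xyz": [0.11, -0.37, 0], "rotation": [0, 0, 0]}]}}

```text
t: 4.8
position: [0.5371, 0.0871, 0.1384]
orientation: [-3.141, 0.0, 2.52]
contact_force: [1.0, 1.5, -1.1]
grip_width: 0.201
grip_force: 58.7
```

```bash
python3 chk.py c4; python3 - <<'E'
import cv2,numpy as np
f=lambda n:cv2.resize(cv2.imread(f'pics/{n}.png')[190:350,200:370],None,fx=2.3,fy=2.3,interpolation=cv2.INTER_CUBIC)
cv2.imwrite('pics/cmp2.png',np.hstack([f('c2'),f('c4')]))
E
python3 arc.py 199.9 -9 8 45;python3 arc.py 127.9 -9 8 45;python3 arc.py 55.9 -9 8 45;python3 arc.py -16.1 -9 8 45;python3 arc.py -88.1 -9 8 45
```

```text
c4 cap [283.2 304.5  18.2]
4.85 [0.5371 0.087  0.1384] [1.8 0.5 0.1] [ 0.15 -0.32 -0.01] 0.202 59 r 0.0453 ang 200.1
190.9 [-0.19, 0.68]
181.9 [-0.27, 1.38]
172.9 [-0.23, 2.09]
163.9 [-0.09, 2.78]
154.9 [0.16, 3.44]
145.9 [0.51, 4.05]
136.9 [0.95, 4.61]
127.9 [1.47, 5.08]
118.9 [0.59, 0.39]
109.9 [1.23, 0.68]
100.9 [1.91, 0.87]
91.9 [2.62, 0.95]
82.9 [3.32, 0.91]
73.9 [4.01, 0.77]
64.9 [4.67, 0.52]
55.9 [5.29, 0.18]
46.9 [0.55, -0.44]
37.9 [1.03, -0.96]
28.9 [1.42, -1.55]
19.9 [1.71, -2.19]
10.9 [1.9, -2.88]
1.9 [1.97, -3.58]
-7.1 [1.94, -4.28]
-16.1 [1.8, -4.97]
-25.1 [-0.25, -0.66]
-34.1 [-0.6, -1.27]
-43.1 [-1.04, -1.83]
-52.1 [-1.56, -2.3]
-61.1 [-2.15, -2.69]
-70.1 [-2.79, -2.98]
-79.1 [-3.47, -3.17]
-88.1 [-4.17, -3.25]
-97.1 [-0.71, 0.03]
-106.1 [-1.4, 0.17]
-115.1 [-2.06, 0.42]
-124.1 [-2.67, 0.77]
-133.1 [-3.22, 1.21]
-142.1 [-3.7, 1.73]
-151.1 [-4.09, 2.32]
-160.1 [-4.38, 2.97]
```

View pics/cmp2.png

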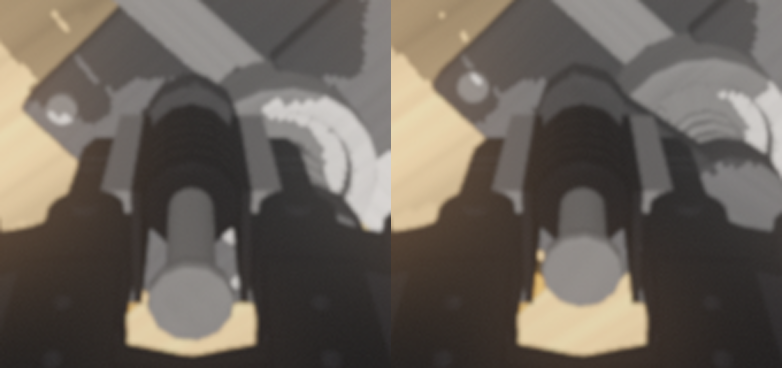

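Request:
{"name": "step_arm", "arguments": {"motion": [{"xyz": [-0.19, 0.68, 0], "rotation": [0, 0, 0]}, {"xyz": [-0.27, 1.38, 0], "rotation": [0, 0, 0]}, {"xyz": [-0.23, 2.09, 0], "rotation": [0, 0, 0]}, {"xyz": [-0.09, 2.78, 0], "rotation": [0, 0, 0]}, {"xyz": [0.16, 3.44, 0], "rotation": [0, 0, 0]}, {"xyz": [0.51, 4.05, 0], "rotation": [0, 0, 0]}, {"xyz": [0.95, 4.61, 0], "rotation": [0, 0, 0]}, {"xyz": [1.47, 5.08, 0], "rotation": [0, 0, 0]}]}}

```text
t: 5.52
position: [0.5519, 0.138, 0.1383]
orientation: [-3.14, 0.001, 2.521]
contact_force: [1.9, -6.6, -0.4]
grip_width: 0.205
grip_force: 58.8
```

```bash
python3 chk.py c5
```

```text
c5 cap [281.2 303.5  18.6]
5.57 [0.5533 0.1389 0.1386] [ 4.1 -3.  -0.3] [-0.43 -0.49  0.01] 0.206 59 r 0.0449 ang 126.0
```

Request:
{"name": "step_arm", "arguments": {"motion": [{"xyz": [0.59, 0.39, 0], "rotation": [0, 0, 0]}, {"xyz": [1.23, 0.68, 0], "rotation": [0, 0, 0]}, {"xyz": [1.91, 0.87, 0], "rotation": [0, 0, 0]}, {"xyz": [2.62, 0.95, 0], "rotation": [0, 0, 0]}, {"xyz": [3.32, 0.91, 0], "rotation": [0, 0, 0]}, {"xyz": [4.01, 0.77, 0], "rotation": [0, 0, 0]}, {"xyz": [4.67, 0.52, 0], "rotation": [0, 0, 0]}, {"xyz": [5.29, 0.18, 0], "rotation": [0, 0, 0]}]}}

```text
t: 6.23
position: [0.604, 0.1401, 0.1378]
orientation: [-3.14, -0.003, 2.52]
contact_force: [-3.9, -3.0, -0.5]
grip_width: 0.206
grip_force: 59.0
```

```bash
python3 chk.py c6
```

```text
c6 cap [282.5 302.2  16.9]
6.28 [0.6056 0.1391 0.1381] [-1.8 -4.4  0.2] [-0.52  0.28 -0.03] 0.203 59 r 0.0447 ang 54.6
```

Request:
{"name": "step_arm", "arguments": {"motion": [{"xyz": [0.55, -0.44, 0], "rotation": [0, 0, 0]}, {"xyz": [1.03, -0.96, 0], "rotation": [0, 0, 0]}, {"xyz": [1.42, -1.55, 0], "rotation": [0, 0, 0]}, {"xyz": [1.71, -2.19, 0], "rotation": [0, 0, 0]}, {"xyz": [1.9, -2.88, 0], "rotation": [0, 0, 0]}, {"xyz": [1.97, -3.58, 0], "rotation": [0, 0, 0]}, {"xyz": [1.94, -4.28, 0], "rotation": [0, 0, 0]}, {"xyz": [1.8, -4.97, 0], "rotation": [0, 0, 0]}]}}

```text
t: 6.95
position: [0.6229, 0.09, 0.1386]
orientation: [3.14, -0.0, 2.519]
contact_force: [-2.8, 2.4, -0.0]
grip_width: 0.204
grip_force: 58.8
```

```bash
python3 chk.py c7
```

```text
c7 cap [282.2 301.8  20.5]
7.0 [0.6224 0.0885 0.1385] [-2.9 -0.1 -0.6] [ 0.02  0.45 -0.06] 0.2 59 r 0.045 ang 341.7
```

Request:
{"name": "step_arm", "arguments": {"motion": [{"xyz": [-0.25, -0.66, 0], "rotation": [0, 0, 0]}, {"xyz": [-0.6, -1.27, 0], "rotation": [0, 0, 0]}, {"xyz": [-1.04, -1.83, 0], "rotation": [0, 0, 0]}, {"xyz": [-1.56, -2.3, 0], "rotation": [0, 0, 0]}, {"xyz": [-2.15, -2.69, 0], "rotation": [0, 0, 0]}, {"xyz": [-2.79, -2.98, 0], "rotation": [0, 0, 0]}, {"xyz": [-3.47, -3.17, 0], "rotation": [0, 0, 0]}, {"xyz": [-4.17, -3.25, 0], "rotation": [0, 0, 0]}]}}

```text
t: 7.67
position: [0.5815, 0.0572, 0.139]
orientation: [3.14, 0.003, 2.52]
contact_force: [2.6, 3.3, -0.7]
grip_width: 0.204
grip_force: 58.9
```

```bash
python3 chk.py c8; python3 arc.py -88.1 -10.4 8 45
```

```text
c8 cap [283.2 295.8  16. ]
7.72 [0.5794 0.0572 0.1386] [-2.   1.9 -0.5] [ 0.33  0.   -0.05] 0.201 59 r 0.0454 ang 269.6
-98.5 [-0.81, 0.05]
-108.9 [-1.61, 0.24]
-119.3 [-2.35, 0.57]
-129.7 [-3.02, 1.04]
-140.1 [-3.6, 1.61]
-150.5 [-4.07, 2.28]
-160.9 [-4.4, 3.03]
-171.3 [-4.6, 3.82]
```

Request:
{"name": "step_arm", "arguments": {"motion": [{"xyz": [-0.81, 0.05, 0], "rotation": [0, 0, 0]}, {"xyz": [-1.61, 0.24, 0], "rotation": [0, 0, 0]}, {"xyz": [-2.35, 0.57, 0], "rotation": [0, 0, 0]}, {"xyz": [-3.02, 1.04, 0], "rotation": [0, 0, 0]}, {"xyz": [-3.6, 1.61, 0], "rotation": [0, 0, 0]}, {"xyz": [-4.07, 2.28, 0], "rotation": [0, 0, 0]}, {"xyz": [-4.4, 3.03, 0], "rotation": [0, 0, 0]}, {"xyz": [-4.6, 3.82, 0], "rotation": [0, 0, 0]}]}}

```text
t: 8.38
position: [0.5348, 0.0963, 0.1386]
orientation: [-3.141, 0.001, 2.52]
contact_force: [3.9, -1.9, -0.5]
grip_width: 0.206
grip_force: 58.8
```

Request:
{"name": "step_arm", "arguments": {"motion": [{"xyz": [0, 0, 0], "rotation": [0, 0, 0]}, {"xyz": [0, 0, 0], "rotation": [0, 0, 0]}, {"xyz": [0, 0, 0], "rotation": [0, 0, 0]}, {"xyz": [0, 0, 0], "rotation": [0, 0, 0]}]}}

```text
t: 8.72
position: [0.5349, 0.0962, 0.1383]
orientation: [3.142, -0.001, 2.52]
contact_force: [2.0, 1.3, -0.9]
grip_width: 0.205
grip_force: 58.8
```

```bash
python3 chk.py c9; python3 - <<'E'
import cv2,numpy as np
f=lambda n:cv2.resize(cv2.imread(f'pics/{n}.png')[190:350,200:370],None,fx=2.3,fy=2.3,interpolation=cv2.INTER_CUBIC)
cv2.imwrite('pics/cmp3.png',np.hstack([f('c4'),f('c9')]))
E
```

```text
c9 cap [283.2 302.2  20.5]
8.77 [0.5349 0.0961 0.1383] [2.3 2.2 0. ] [ 0.28 -0.39  0.02] 0.204 59 r 0.0453 ang 188.3
```

View pics/cmp3.png

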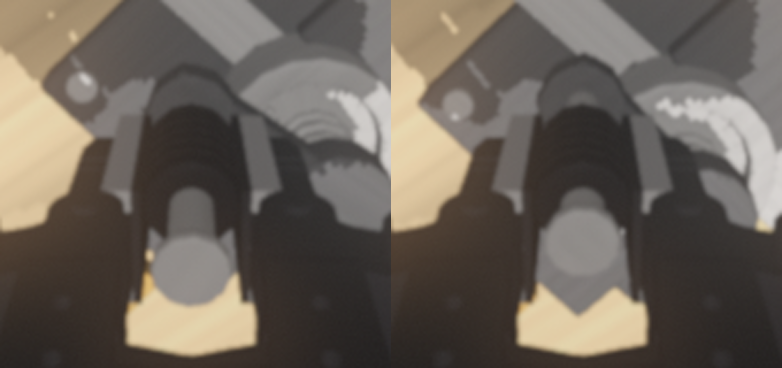

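```bash
python3 -c "
from rig import manip
print(manip.sign_off())"
```

```text
the job is handed in; nothing more can be done
None
```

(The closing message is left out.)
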